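# Zero an unpacked coffee grinder and set it five clicks off the burrs

### The arm

A 6-joint arm with a two-finger parallel gripper is mounted at the origin on the work surface. World frame = base frame: x ahead of the robot, y to its left, z up, the work surface at z = 0. Lengths are in mm, angles in rad, forces in N, time in s.
With the tool pointing down it reaches from about 300 to 775 mm from the base axis. Payload 14.6 kg.
Tool frame: the origin (TCP) lies midway between the tips of the shut fingers; the grasp point (between the pads) lies 19 mm behind it (manip.tcp_to_grasp is the distance from the TCP to the grasp point, in mm); z points along the fingers, x is the direction in which the jaws open and shut, and the axes are right-handed (so a half turn about z gives the same grasp; the last joint's range is limited). The gripper opens to 94 mm and grips with 3 to 60 N. Pads are 16 mm wide; open, the fingers measure 119 mm over their backs; the gripper's body (75 mm by 177 mm) begins 78 mm behind the grasp point.
Start: joints at [-1.315, 0.3, 1.521, -0, 1.321, -0.067], TCP at [174.466, -521.585, 205.446] pointing down, gripper open.
Joint ranges: [-3.03, 3.03], [-0.79, 2.21], [0.23, 2.52], [-1.04, 4.18], [0, 3.07], [-2.55, 2.55]. Speed limits (rad/s): [2.22, 2.22, 2.57, 3.14, 3.14, 3.14].

### API

Orientations are given as [roll, pitch, yaw] about the fixed x, y, z axes, in that order (R = Rz(yaw) Ry(pitch) Rx(roll)).
In Python, from cell import manip gives the robot as it stands.
- The arm moves only by the tool arm_command, never from a script. Its argument "steps" is a list of rows, each a list of 3 entries, a list of its own where there are three numbers: the opening, from 0 (shut) to 1 (fully open), then the shift along the tool's x, y, z in cm, then the turn about the tool's z in rad. A call has 1 to 5 rows; each row shifts and turns the commanded pose from where the row before left it, along the tool's axes as they then stand; what a row does not reach is not made up. A row lasts 1/12 s, in which the tool goes at most 41.7 mm and 7.16 degrees, less where a joint would pass 70% of its speed; a pose out of reach is approached as far as the arm can. A call with a gripper value outside its range is refused whole. The fingers move at their own pace and stop on an object; "force" is the grip in N (left out, the last holds). Time passes only in rows, so rows that do not move let the fingers close. It gives the time, the measured TCP pose, the force and the opening at its end, in the units of the state.
- manip.read_state(): the state, without advancing time (a new reading comes with each control period).
- manip.camera(name): name is "side" or "top"; returns (picture, depth): 384x512x3 uint8, red, green, blue; 384x512 float32, mm along the optical axis (not along the pixel's ray), 0 where there is no reading.
- manip.calibration(name): a dict with "fx", "fy", "cx", "cy" (pixels), "R" (3x3) and "t" (3): a world point X has camera coordinates R X + t. Camera axes: x right, y down, z forward; pixel columns grow to the right and rows downward; lengths in mm; the calibration is good to about 2 mm. A picture is of the moment at which its call begins. calibration takes no time and is no camera call.
- manip.sign_off(): hands the job in, once; it reports no verdict.
The state is a dict: "clock": time; "joints": joint angles; "qd": joint speeds; "effort": joint torques, N m; "eef_pos": TCP position; "eef_rot": TCP orientation; "wrist_force": force on the tool from outside, world axes, zero at the start; "moment": the same for the moment, N m; "finger_gap": finger opening in mm.
Only numpy, scipy, OpenCV 4.12 (cv2) and the standard library are available. Lean on these libraries where they do the work, as an engineer would, in place of code of your own. Each camera call takes 0.05 s, during which the arm holds its last target.

### The job

The coffee grinder has just come out of its carton and its grind setting is unknown. Push its adjusting collar round by the lever, clockwise seen from above (finer), until you feel the burrs touch, without forcing it; then back it off counter-clockwise by exactly five clicks and leave it there. Don't knock the crockery or the loose hopper about.

Things in the scene. Friction and masses are not known exactly. Their poses are not given: they have to be found in the camera images.
- grinder: coffee grinder, fixed, hopper off: black base, dark steel motor housing, black grinding head whose flat top is 190 mm above the table and reaches 80 mm before, 90 mm behind and 62 mm to either side of the origin; chute and grounds cup at its front. Origin on the table under the collar's vertical axis; x points to the grinder's back, the front faces -x; z up
- collar: adjusting collar on the head: ribbed aluminium ring 106 mm across, 198 to 236 mm above the table, open throat, one lever; it turns about the vertical axis through its origin (198 mm above the table). x points along the lever, z up. Clockwise from above is finer. It clicks every 12 degrees (30 black ticks to the turn); a spring pulls it into the nearest click and holds it there
- lever_rod (a point): middle of the bare part of the collar's lever, a level steel rod 10 mm thick, 223 mm above the table, bare from 60 to 101 mm from the axis (this point: 80 mm); axes as the collar's. 3 to 6 N pushed sideways here takes the collar on to the next click; against the touching burrs, some 50 N here presses them 3 degrees past the touch, which hurts them
- lever_knob (a point): centre of the black ball, 23 mm across, at the lever's end, 113 mm from the collar's axis, 223 mm above the table; axes as the collar's
- throat (a point): centre of the collar's top, on its axis, 236 mm above the table. Turned finer, the collar comes up firm where the burrs touch, itself a click position (a 20 N push on the rod springs it only about 1 degree further); that position differs every time and cannot be seen. The start is 6 to 12 clicks coarser than the touch
- mug: bystander: white mug, 80 mm across, 85 mm high, loose; origin under its centre
- tumbler: bystander: glass tumbler with a gold rim, 72 mm across, 105 mm high, loose; origin under its centre
- hopper: bystander: the grinder's smoked bean hopper, standing on its wide rim, 124 mm across, 112 mm high, loose; origin under its centre

How it is judged:
By the outcome, as a careful person would: the job done as asked, in the order asked, and still so for the second after the job is handed in, with the robot touching nothing.
It also fails if it takes over 61 s, if anything falls off the work surface, if the arm or the gripper's body presses on something with over 40 N, if the wrist force passes 120 N, or if a joint passes its speed limit or range.

## Working session

There is one attempt and no reset: what is moved stays moved. The work goes in short steps, Python scripts to look and compute and a tool call to move; the robot and the scene stay as the last step left them, time stands still between calls to the robot, and variables do not carry over. Pictures are saved under pics/ and viewed, and the job is handed in when it is done.

Besides the shell and the picture viewer there is one more tool, called after "Emit:" as name([rows], argument=value, ...), one row to a line, values as JSON. arm_command: Moves the arm, as the interface text tells. Its arguments: {"type":"object","properties":{"steps":{"type":"array","items":{"type":"array"}},"force":{"type":"number"}},"required":["steps"]}

```bash
mkdir -p pics; ls
python3 - <<'E'
from cell import manip
import cv2,numpy as np
s=manip.read_state(); print(s)
for n in("top","side"):
    p,d=manip.camera(n); cv2.imwrite(f"pics/{n}0.png",p[:,:,::-1]); np.savez(f"{n}0.npz",p=p,d=d); c=manip.calibration(n); print(n,c)
E
```

```text
pics
{'clock': 0.0, 'joints': array([-1.31457602e+00,  3.00496092e-01,  1.52157069e+00, -3.74141413e-06,
        1.32067478e+00, -6.65985096e-02]), 'qd': array([-0.00108293, -0.00096458, -0.00118035,  0.00207892, -0.00065576,
        0.00095084]), 'effort': array([ 1.82587155e-03, -5.31803691e+01, -3.52735949e+01,  7.08800275e-02,
        2.44013773e-02, -8.21089202e-05]), 'eef_pos': array([ 174.41550699, -521.34593425,  204.87701003]), 'eef_rot': array([-3.14151981e+00,  1.14660542e-03, -1.24797654e+00]), 'wrist_force': array([-0.0903038 , -0.16899638,  0.06265585]), 'moment': array([ 0.04296739, -0.04555639, -0.03240061]), 'finger_gap': 94.02234393839645}
top {'fx': 465.178273858959, 'fy': 465.178273858959, 'cx': 248.9886957154181, 'cy': 194.5482954453286, 'R': array([[-0.02012678, -0.99975685,  0.00900843],
       [-0.98870697,  0.01856438, -0.14870743],
       [ 0.14850404, -0.01189969, -0.9888402 ]]), 't': array([  52.99431463,  600.28339048, 1083.86612456])}
side {'fx': 500.14912115128493, 'fy': 500.14912115128493, 'cx': 246.63163843182542, 'cy': 199.21898826991765, 'R': array([[-0.87392676, -0.48604016,  0.00412061],
       [-0.26295637,  0.46564606, -0.8450016 ],
       [ 0.40878597, -0.73955304, -0.53474791]]), 't': array([ 530.80899899,  274.69863559, 1211.11706067])}
```

View pics/top0.png

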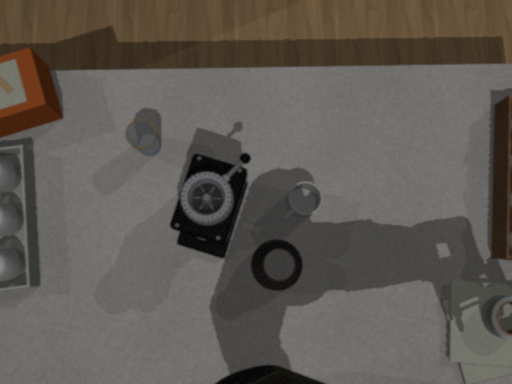

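View pics/side0.png

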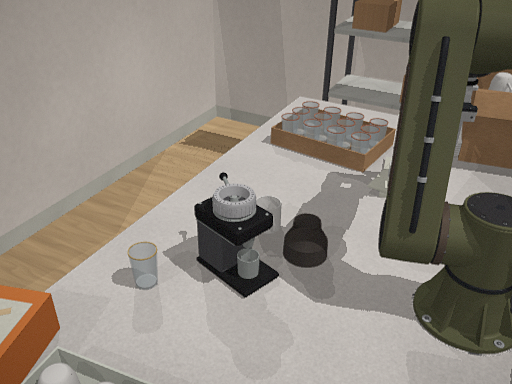

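The top view shows the collar at about (208,198) and the lever knob at (245,158). The tumbler is near (147,138), the mug near (304,198) and the hopper near (277,265). Next I'll measure their positions.

```bash
cat > h.py <<'E'
import numpy as np,cv2
from cell import manip
C={n:manip.calibration(n) for n in("top","side")}
def ray(n,u,v):
    c=C[n];R=np.array(c["R"]);t=np.array(c["t"])
    return -R.T@t, R.T@np.array([(u-c["cx"])/c["fx"],(v-c["cy"])/c["fy"],1])
def onz(n,u,v,z):
    o,d=ray(n,u,v); return o+d*(z-o[2])/d[2]
def proj(n,X):
    c=C[n];p=np.array(c["R"])@X+np.array(c["t"]);return c["fx"]*p[0]/p[2]+c["cx"],c["fy"]*p[1]/p[2]+c["cy"]
def tri(u1,u2):
    a,d=ray("top",*u1);b,e=ray("side",*u2)
    s=np.linalg.lstsq(np.c_[d,-e],b-a,rcond=None)[0]
    p,q=a+s[0]*d,b+s[1]*e
    return (p+q)/2,np.linalg.norm(p-q)
E
python3 - <<'E'
from h import *
for n,(x0,y0,x1,y1) in dict(top=(110,95,350,300),side=(110,150,340,310)).items():
    p=np.load(f"{n}0.npz")["p"][y0:y1,x0:x1,::-1]
    p=np.clip(p.astype(float)*1.6,0,255).astype(np.uint8)
    p=cv2.resize(p,None,fx=780/(x1-x0)*.85,fy=780/(x1-x0)*.85,interpolation=cv2.INTER_CUBIC); print(780/(x1-x0)*.85,p.shape); cv2.imwrite(f"pics/{n}0z.png",p)
E
```

```text
2.7624999999999997 (566, 663, 3)
2.882608695652174 (461, 663, 3)
```

View pics/top0z.png

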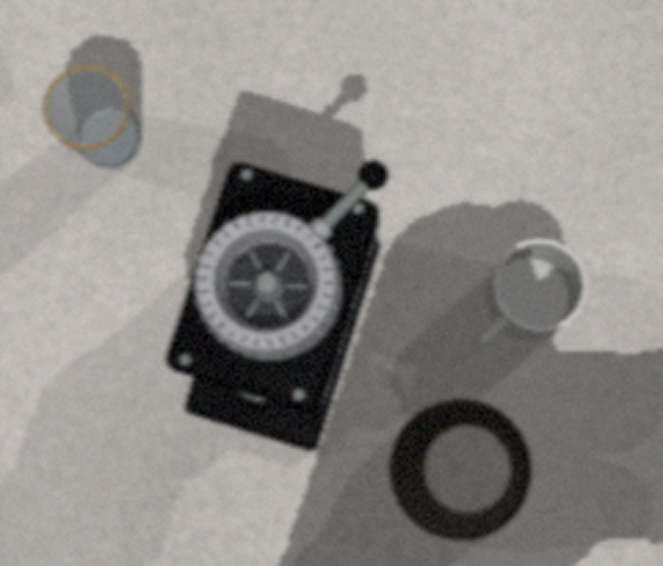

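View pics/side0z.png

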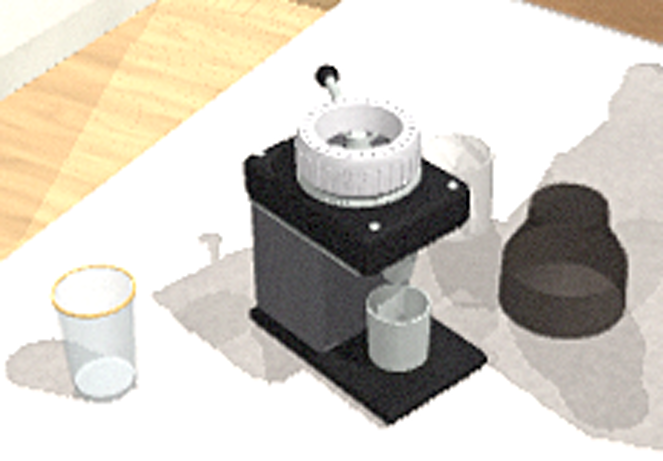

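```bash
cat > meas.py <<'E'
from h import *
def topz(X,name):print(name,np.round(X,1))
if __name__=="__main__":
    T=np.load("top0.npz");S=np.load("side0.npz")
    p,d=T["p"],T["d"]
    V,U=np.mgrid[0:384,0:512]
    c=C["top"];R=np.array(c["R"]);t=np.array(c["t"])
    W=(np.stack([(U-c["cx"])/c["fx"]*d,(V-c["cy"])/c["fy"]*d,d],-1)-t)@R
    z=W[...,2]
    box=(U>150)&(U<260)&(V>130)&(V<260)
    m=box&(z>230)&(z<243)
    P=W[m]; print("top rim pts",m.sum(),P[:,2].mean())
    (x,y),r=cv2.minEnclosingCircle(P[:,:2].astype(np.float32)); print("rim circle",x,y,r)
    # knob
    g=p.max(2); k=((g<45)&(U>232)&(U<256)&(V>147)&(V<170)&(z>205)).astype(np.uint8)
    print("knob px",U[k>0].mean(),V[k>0].mean(),k.sum(),"z",z[k>0].max())
    kn=onz("top",U[k>0].mean(),V[k>0].mean(),223);print("knob",kn, np.hypot(kn[0]-x,kn[1]-y),np.degrees(np.arctan2(kn[1]-y,kn[0]-x)))
    mh=box&(z>180)&(z<194); Q=W[mh][:,:2].astype(np.float32); rect=cv2.minAreaRect(Q); print("head",rect,mh.sum(),z[mh].mean())
    for nm,bx,lo,hi in (("mug",(280,330,170,230),75,95),("tumbler",(120,170,100,165),95,115),("hopper",(240,310,230,300),100,125)):
        mm=(U>bx[0])&(U<bx[1])&(V>bx[2])&(V<bx[3])
        q=mm&(z>lo)&(z<hi); 
        if q.sum()>5: print(nm,q.sum(),cv2.minEnclosingCircle(W[q][:,:2].astype(np.float32)))
        print(nm,np.percentile(z[mm],[50,90,99]))
    s=S["p"]; gs=s.max(2)
    V2,U2=V,U
    k2=((gs<50)&(U2>214)&(U2<231)&(V2>168)&(V2<184))
    print("knob side",U2[k2].mean(),V2[k2].mean(),k2.sum())
    print(tri((U[k>0].mean(),V[k>0].mean()),(U2[k2].mean(),V2[k2].mean())))
    print("proj throat",proj("top",np.array([x,y,236])),proj("side",np.array([x,y,236])))
E
python3 meas.py
```

```text
top rim pts 1128 235.18022604993976
rim circle 594.6536865234375 106.33177185058594 87.09231567382812
knob px 244.32876712328766 157.93150684931507 73 z 1160.5596051602254
knob [650.94992703  51.52510122 223.        ] 78.56868231532064 -44.23187472718764
head ((575.55615234375, 129.751708984375), (123.77320861816406, 170.0438232421875), 71.82009887695312) 2235 189.00073188144017
mug 218 ((580.3812866210938, -83.01496124267578), 46.860374450683594)
mug [ 1.6437766  70.24813002 87.36755285]
tumbler 211 ((741.5021362304688, 293.07086181640625), 37.0046272277832)
tumbler [  1.26482275  85.05900708 107.74587839]
hopper 167 ((432.42181396484375, -19.446575164794922), 38.07554244995117)
hopper [  1.14849916  76.03116869 113.17643588]
knob side 222.61290322580646 175.29032258064515 31
(array([651.13151899,  51.87345463, 225.48508834]), np.float64(1.6256232525087932))
proj throat (np.float64(217.65370143061554), np.float64(184.24000976872478)) (np.float64(230.78533446471377), np.float64(186.57809871850594))
```

Run:
```python
from h import *
T=np.load("top0.npz");p,d=T["p"],T["d"]
V,U=np.mgrid[0:384,0:512];c=C["top"];R=np.array(c["R"]);t=np.array(c["t"])
W=(np.stack([(U-c["cx"])/c["fx"]*d,(V-c["cy"])/c["fy"]*d,d],-1)-t)@R;z=W[...,2]
m=((U>175)&(U<238)&(V>165)&(V<235)&(z>233)&(z<239)).astype(np.uint8)
m=cv2.morphologyEx(m,cv2.MORPH_OPEN,np.ones((3,3),np.uint8))
P=W[m>0][:,:2]; 
h=cv2.convexHull(P.astype(np.float32))[:,0]; A=np.c_[2*h,np.ones(len(h))]; s=np.linalg.lstsq(A,(h**2).sum(1),rcond=None)[0]
print("circ fit",s[:2],np.sqrt(s[2]+s[0]**2+s[1]**2), cv2.minEnclosingCircle(P.astype(np.float32)),len(P))
q=(U>232)&(U<256)&(V>147)&(V<170)&(z>205)&(z<245)
print(W[q].mean(0),np.sort(z[q])[-5:])
kn=np.array([651.0,51.7])
for cen in (s[:2],np.array(cv2.minEnclosingCircle(P.astype(np.float32))[0])):
    v=kn-cen;print(cen,np.hypot(*v),np.degrees(np.arctan2(v[1],v[0])))
mh=(U>150)&(U<260)&(V>130)&(V<260)&(z>185)&(z<193);rect=cv2.minAreaRect(W[mh][:,:2].astype(np.float32));print(rect)
b=cv2.boxPoints(rect);print(b)
mm=(U>240)&(U<310)&(V>230)&(V<300)&(z>2);
lab=cv2.connectedComponents
for nm,bx in (("mug",(280,330,170,230)),("tumbler",(120,170,100,165)),("hopper",(240,310,230,300))):
    mm=(U>bx[0])&(U<bx[1])&(V>bx[2])&(V<bx[3])&(z>15)&(z<130); print(nm,W[mm].mean(0),cv2.minEnclosingCircle(W[mm][:,:2].astype(np.float32)))
```

```text
circ fit [570.72464523 131.63711419] 50.73688704318952 ((570.5719604492188, 131.59011840820312), 51.456275939941406) 751
[644.45391063  57.29608604 229.16480636] [235.79393102 236.1009099  236.34471192 236.63674455 237.76077688]
[570.72464523 131.63711419] 113.28757570663336 -44.879037323790506
[570.57196045 131.59011841] 113.36269476886454 -44.807754181363805
((575.0985717773438, 129.72344970703125), (122.43292236328125, 168.01844787597656), 71.9736557006836)
[[476.26932  97.50885]
 [636.0404   45.51483]
 [673.92786 161.93805]
 [514.15674 213.93207]]
mug [582.47701986 -85.20401424  63.89256989] ((573.8462524414062, -74.97822570800781), 56.990413665771484)
tumbler [745.72144483 296.98737621  70.77568884] ((741.5021362304688, 293.07086181640625), 37.0046272277832)
hopper [431.97532555 -14.37725569  72.61694861] ((432.54180908203125, -18.91691017150879), 60.602752685546875)
```

Emit:
arm_command([
  [0.45, [-2.1, -3.1, -1.5], 0],
  [0.45, [-2.1, -3.1, -1.5], 0],
  [0.45, [-2.1, -3.1, -1.5], 0],
  [0.45, [-2.1, -3.1, -1.5], 0],
  [0.45, [-2.1, -3.1, -1.5], 0],
])

```text
clock: 0.52
eef_pos: [288.7, -371.2, 280.9]
eef_rot: [3.141, 0.0, -1.248]
wrist_force: [0.3, -0.8, -0.6]
finger_gap: 64.1
```

Emit:
arm_command([
  [0.45, [-2.1, -3.1, -0.4], 0],
  [0.45, [-2.1, -3.1, -0.4], 0],
  [0.45, [-2.1, -3.1, -0.4], 0],
  [0.45, [-2.1, -3.1, -0.4], 0],
  [0.45, [-2.1, -3.1, -0.4], 0],
])

```text
clock: 0.93
eef_pos: [402.5, -222.4, 300.6]
eef_rot: [3.142, 0.0, -1.248]
wrist_force: [0.8, -0.5, -1.3]
finger_gap: 42.2
```

Emit:
arm_command([
  [0.45, [-2.1, -3.1, 0], 0],
  [0.45, [-2.1, -3.1, 0], 0],
  [0.45, [-2.1, -3.1, 0], 0],
  [0.45, [-2.1, -3.1, 0], 0],
  [0.45, [-2.1, -3.1, 0], 0],
])

```text
clock: 1.35
eef_pos: [516.3, -73.5, 300.3]
eef_rot: [3.141, 0.0, -1.248]
wrist_force: [0.6, -0.6, 0.4]
finger_gap: 42.2
```

Emit:
arm_command([
  [0.45, [-2.1, -3.1, 0], 0],
  [0.45, [-2.1, -3.1, 0], 0],
  [0.45, [-2.1, -3.1, 0], 0],
  [0.45, [-2.1, -3.1, 0], 0],
  [0.45, [0, 0, 0], -0.12],
])

```text
clock: 1.77
eef_pos: [608.3, 48.3, 298.5]
eef_rot: [3.14, 0.002, -1.129]
wrist_force: [-0.5, 0.1, -0.2]
finger_gap: 42.3
```

Emit:
arm_command([
  [0.45, [0, 0, 0], -0.12],
  [0.45, [0, 0, 0], -0.12],
  [0.45, [0, 0, 0], -0.12],
  [0.45, [0, 0, 0], -0.12],
  [0.45, [0, 0, 0], -0.12],
])

```text
clock: 2.18
eef_pos: [606.4, 43.7, 300.0]
eef_rot: [3.141, 0.001, -0.522]
wrist_force: [-0.5, 0.2, -0.8]
finger_gap: 42.2
```

Emit:
arm_command([
  [0.45, [0, 0, 0], -0.12],
  [0.45, [0, 0, 0], -0.12],
  [0.45, [0, 0, 0], -0.12],
  [0.45, [0, 0, 0], -0.12],
  [0.45, [0, 0, 0], -0.12],
])

```text
clock: 2.6
eef_pos: [606.4, 43.6, 300.0]
eef_rot: [-3.142, 0.001, 0.078]
wrist_force: [0.3, 0.4, 0.4]
finger_gap: 42.0
```

Emit:
arm_command([
  [0.45, [0, 0, 0], -0.12],
  [0.45, [0, 0, 0], -0.12],
  [0.45, [0, 0, 0], -0.12],
  [0.45, [0, 0, 0], -0.12],
  [0.45, [0, 0, 0], -0.12],
])

```text
clock: 3.02
eef_pos: [606.4, 43.6, 300.0]
eef_rot: [-3.141, 0.001, 0.678]
wrist_force: [-0.2, -0.2, 0.5]
finger_gap: 42.0
```

Emit:
arm_command([
  [0.45, [0, 0, 0], -0.11],
  [0.45, [1.9, -0.35, 0], 0],
  [0.45, [1.8, -0.35, 0], 0],
  [0.45, [0, 0, 2.5], 0],
  [0.45, [0, 0, 2.5], 0],
])

```text
clock: 3.43
eef_pos: [628.3, 75.5, 250.1]
eef_rot: [3.141, -0.001, 0.783]
wrist_force: [-0.0, 0.1, -0.8]
finger_gap: 42.1
```

Run:
```python
from h import *
p,_=manip.camera("side");q,_=manip.camera("top")
a=cv2.resize(np.clip(p[100:260,140:340,::-1]*1.4,0,255).astype(np.uint8),None,fx=2,fy=2)
b=cv2.resize(np.clip(q[100:260,140:340,::-1]*1.4,0,255).astype(np.uint8),None,fx=2,fy=2)
cv2.imwrite("pics/a1.png",np.hstack([a,b]));print(manip.read_state()["eef_pos"],manip.read_state()["eef_rot"])
```

```text
[626.45095029  74.71857427 246.03316314] [-3.13671774  0.00557121  0.78218399]
```

View pics/a1.png

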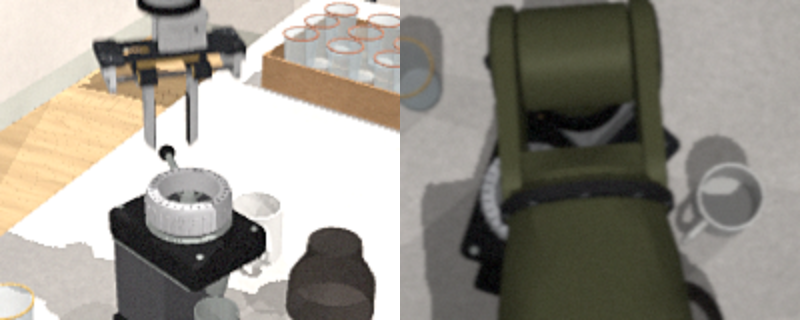

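In the side view (left half) the open fingers straddle the lever: tips at about (150,145) and (192,143), knob at (167,152). The top view is blocked by the arm. I'll go down to rod height.

Emit:
arm_command([
  [0.45, [0, 0, 1.2], 0],
  [0.45, [0, 0, 1.2], 0],
  [0.45, [0, 0, 1.2], 0],
  [0.45, [0, 0, 0.8], 0],
  [0.45, [0, 0, 0], 0],
])

```text
clock: 3.95
eef_pos: [627.2, 74.6, 204.5]
eef_rot: [-3.14, 0.002, 0.782]
wrist_force: [-0.6, -0.5, -0.9]
finger_gap: 42.6
```

Emit:
arm_command([
  [0.2, [0, 0, 0], 0],
  [0.2, [0, 0, 0], 0],
  [0.2, [0, 0, 0], 0],
  [0.2, [0, 0, 0], 0],
], force=20)

```text
clock: 4.28
eef_pos: [628.0, 74.7, 207.0]
eef_rot: [3.141, -0.001, 0.782]
wrist_force: [-0.1, -0.2, 0.3]
finger_gap: 20.3
```

Emit:
arm_command([
  [0.1, [0, 0, 0], 0],
  [0.1, [0, 0, 0], 0],
  [0.1, [0, 0, 0], 0],
])

```text
clock: 4.53
eef_pos: [627.7, 74.5, 206.7]
eef_rot: [3.141, 0.0, 0.782]
wrist_force: [-1.5, -1.3, 2.3]
finger_gap: 9.7
```

Emit:
arm_command([
  [0.05, [0, 0, 0], 0],
  [0.05, [0, 0, 0], 0],
  [0.05, [0, 0, 0], 0],
  [0.05, [0, 0, 0], 0],
], force=30)

```text
clock: 4.87
eef_pos: [627.8, 74.5, 206.6]
eef_rot: [3.141, 0.0, 0.782]
wrist_force: [-1.6, -2.5, 3.7]
finger_gap: 9.3
```

```bash
cat > st.py <<'E'
from h import *
AX=np.array([570.7,131.6])
s=manip.read_state();P=s["eef_pos"];yaw=s["eef_rot"][2];f=s["wrist_force"]
v=P[:2]-AX;phi=np.degrees(np.arctan2(v[1],v[0]))
tx=np.array([np.cos(yaw),np.sin(yaw)]);ty=np.array([np.sin(yaw),-np.cos(yaw)])
print("t",round(s["clock"],2),"pos",P.round(1),"r",np.hypot(*v).round(1),"phi",phi.round(2),"yaw-90",round(np.degrees(yaw)-90,2),"Ftan(resist cw +)",(f[:2]@tx).round(1),"Frad",(f[:2]@ty).round(1),"fz",f[2].round(1),"M",s["moment"].round(2),"gap",round(s["finger_gap"],2))
E
python3 st.py
```

```text
t 4.87 pos [627.8  74.5 206.6] r 80.7 phi -44.98 yaw-90 -45.2 Ftan(resist cw +) -2.9 Frad 0.6 fz 3.7 M [-0.46  0.31  0.12] gap 9.25
```

Emit:
arm_command([
  [0.05, [-0.14, 0, 0], 0.017],
  [0.05, [0, 0, 0], 0],
  [0.05, [0, 0, 0], 0],
])

```text
clock: 5.12
eef_pos: [626.9, 73.7, 206.6]
eef_rot: [3.141, -0.001, 0.765]
wrist_force: [0.0, -1.8, 4.1]
finger_gap: 9.2
```

```bash
python3 st.py
```

```text
t 5.12 pos [626.9  73.7 206.6] r 80.7 phi -45.84 yaw-90 -46.18 Ftan(resist cw +) -1.2 Frad 1.3 fz 4.1 M [-0.29 -0.15  0.03] gap 9.16
```

Emit:
arm_command([
  [0.05, [-0.42, -0.01, 0], 0.0524],
  [0.05, [-0.42, -0.01, 0], 0.0524],
  [0.05, [-0.42, -0.01, 0], 0.0524],
  [0.05, [-0.42, -0.01, 0], 0.0524],
  [0.05, [0, 0, 0], 0],
])

```text
clock: 5.53
eef_pos: [613.6, 63.0, 206.7]
eef_rot: [3.141, -0.001, 0.553]
wrist_force: [1.7, -2.0, 2.5]
finger_gap: 8.9
```

```bash
python3 st.py
```

```text
t 5.53 pos [613.6  63.  206.7] r 80.9 phi -58.0 yaw-90 -58.34 Ftan(resist cw +) 0.3 Frad 2.6 fz 2.5 M [-0.41 -0.38  0.  ] gap 8.92
```

Emit:
arm_command([
  [0.05, [-0.42, -0.01, 0], 0.0524],
  [0.05, [-0.42, -0.01, 0], 0.0524],
  [0.05, [-0.42, -0.01, 0], 0.0524],
  [0.05, [-0.42, -0.01, 0], 0.0524],
  [0.05, [0, 0, 0], 0],
])

```text
clock: 5.95
eef_pos: [598.6, 55.6, 206.7]
eef_rot: [3.141, -0.001, 0.345]
wrist_force: [2.5, -4.1, 2.5]
finger_gap: 8.9
```

```bash
python3 st.py
```

```text
t 5.95 pos [598.6  55.6 206.7] r 80.9 phi -69.85 yaw-90 -70.25 Ftan(resist cw +) 0.9 Frad 4.7 fz 2.5 M [-0.81 -0.52 -0.01] gap 8.95
```

Emit:
arm_command([
  [0.05, [-0.42, -0.01, 0], 0.0524],
  [0.05, [-0.42, -0.01, 0], 0.0524],
  [0.05, [-0.42, -0.01, 0], 0.0524],
  [0.05, [-0.42, -0.01, 0], 0.0524],
  [0.05, [0, 0, 0], 0],
])

```text
clock: 6.37
eef_pos: [582.3, 51.6, 206.7]
eef_rot: [3.141, -0.001, 0.136]
wrist_force: [1.2, -5.6, 2.4]
finger_gap: 8.9
```

```bash
python3 st.py
```

```text
t 6.37 pos [582.3  51.6 206.7] r 80.9 phi -81.73 yaw-90 -82.22 Ftan(resist cw +) 0.4 Frad 5.7 fz 2.4 M [-1.   -0.42 -0.06] gap 8.94
```

Emit:
arm_command([
  [0.05, [-0.42, 0, 0], 0.0524],
  [0.05, [-0.42, 0, 0], 0.0524],
  [0.05, [-0.42, 0, 0], 0.0524],
  [0.05, [-0.42, 0, 0], 0.0524],
  [0.05, [0, 0, 0], 0],
])

```text
clock: 6.78
eef_pos: [565.5, 51.0, 206.7]
eef_rot: [3.141, -0.001, -0.073]
wrist_force: [2.6, -3.0, 2.7]
finger_gap: 9.1
```

```bash
python3 st.py
```

```text
t 6.78 pos [565.5  51.  206.7] r 80.8 phi -93.69 yaw-90 -94.19 Ftan(resist cw +) 2.8 Frad 2.8 fz 2.7 M [-0.79 -0.42 -0.1 ] gap 9.08
```

Emit:
arm_command([
  [0.05, [-0.42, 0, 0], 0.0524],
  [0.05, [-0.42, 0, 0], 0.0524],
  [0.05, [-0.42, 0, 0], 0.0524],
  [0.05, [-0.42, 0, 0], 0.0524],
  [0.05, [0, 0, 0], 0],
])

```text
clock: 7.2
eef_pos: [549.0, 53.9, 206.6]
eef_rot: [-3.141, -0.0, -0.282]
wrist_force: [1.8, 0.5, 3.6]
finger_gap: 8.8
```

```bash
python3 st.py
```

```text
t 7.2 pos [549.   53.9 206.6] r 80.6 phi -105.6 yaw-90 -106.14 Ftan(resist cw +) 1.5 Frad -1.0 fz 3.6 M [-0.24 -0.33 -0.11] gap 8.85
```

Emit:
arm_command([
  [0.05, [-0.42, -0.01, 0], 0.0524],
  [0.05, [-0.42, -0.01, 0], 0.0524],
  [0.05, [-0.42, -0.01, 0], 0.0524],
  [0.05, [-0.42, -0.01, 0], 0.0524],
  [0.05, [0, 0, 0], 0],
])

```text
clock: 7.62
eef_pos: [533.5, 60.4, 206.6]
eef_rot: [-3.141, -0.0, -0.491]
wrist_force: [2.9, -0.5, 2.4]
finger_gap: 9.0
```

```bash
python3 st.py
```

```text
t 7.62 pos [533.5  60.4 206.6] r 80.4 phi -117.56 yaw-90 -118.11 Ftan(resist cw +) 2.8 Frad -1.0 fz 2.4 M [-0.09 -0.49 -0.09] gap 8.96
```

Emit:
arm_command([
  [0.05, [-0.1, 0, 0], 0.012],
  [0.05, [0, 0, 0], 0],
])

```text
clock: 7.78
eef_pos: [532.9, 60.6, 206.6]
eef_rot: [-3.141, -0.0, -0.502]
wrist_force: [3.9, 1.6, 3.8]
finger_gap: 9.0
```

```bash
python3 st.py
```

```text
t 7.78 pos [532.9  60.6 206.6] r 80.4 phi -118.03 yaw-90 -118.76 Ftan(resist cw +) 2.6 Frad -3.3 fz 3.8 M [ 0.25 -0.77 -0.07] gap 9.01
```

Emit:
arm_command([
  [0.05, [-0.1, 0, 0], 0.012],
  [0.05, [0, 0, 0], 0],
])

```text
clock: 7.95
eef_pos: [532.0, 61.2, 206.6]
eef_rot: [-3.141, -0.0, -0.515]
wrist_force: [3.2, 4.0, 2.7]
finger_gap: 8.9
```

```bash
python3 st.py
```

```text
t 7.95 pos [532.   61.2 206.6] r 80.4 phi -118.81 yaw-90 -119.52 Ftan(resist cw +) 0.8 Frad -5.1 fz 2.7 M [ 0.54 -0.77 -0.11] gap 8.85
```

Emit:
arm_command([
  [0.05, [-0.39, -0.02, 0], 0.048],
  [0.05, [-0.39, -0.02, 0], 0.048],
  [0.05, [-0.39, -0.02, 0], 0.048],
  [0.05, [-0.3, -0.02, 0], 0.038],
  [0.05, [0, 0, 0], 0],
])

```text
clock: 8.37
eef_pos: [519.8, 69.8, 206.6]
eef_rot: [-3.141, -0.0, -0.699]
wrist_force: [3.8, 0.6, 4.0]
finger_gap: 9.0
```

```bash
python3 st.py
```

```text
t 8.37 pos [519.8  69.8 206.6] r 80.0 phi -129.44 yaw-90 -130.03 Ftan(resist cw +) 2.5 Frad -2.9 fz 4.0 M [ 0.15 -0.66 -0.18] gap 9.04
```

Emit:
arm_command([
  [0.05, [-0.14, 0, 0], 0.017],
  [0.05, [0, 0, 0], 0],
])

```text
clock: 8.53
eef_pos: [519.0, 70.5, 206.6]
eef_rot: [-3.141, -0.0, -0.715]
wrist_force: [4.5, 0.5, 3.5]
finger_gap: 9.1
```

```bash
python3 st.py
```

```text
t 8.53 pos [519.   70.5 206.6] r 80.0 phi -130.27 yaw-90 -130.97 Ftan(resist cw +) 3.1 Frad -3.3 fz 3.5 M [ 0.19 -0.86 -0.11] gap 9.15
```

Emit:
arm_command([
  [0.05, [-0.14, 0, 0], 0.017],
  [0.05, [0, 0, 0], 0],
])

```text
clock: 8.7
eef_pos: [517.9, 71.5, 206.5]
eef_rot: [-3.141, -0.0, -0.732]
wrist_force: [3.3, 1.7, 3.6]
finger_gap: 9.0
```

```bash
python3 st.py
```

```text
t 8.7 pos [517.9  71.5 206.5] r 80.0 phi -131.33 yaw-90 -131.96 Ftan(resist cw +) 1.3 Frad -3.5 fz 3.6 M [ 0.26 -0.87 -0.1 ] gap 9.01
```

Emit:
arm_command([
  [0.05, [-0.4, -0.02, 0], 0.05],
  [0.05, [-0.4, -0.02, 0], 0.05],
  [0.05, [-0.35, -0.02, 0], 0.044],
  [0.05, [-0.28, -0.01, 0], 0.036],
  [0.05, [0, 0, 0], 0],
])

```text
clock: 9.12
eef_pos: [509.1, 81.0, 206.6]
eef_rot: [-3.141, -0.004, -0.914]
wrist_force: [11.5, -9.0, 1.0]
finger_gap: 8.9
```

```bash
python3 st.py
```

```text
t 9.12 pos [509.1  81.  206.6] r 79.7 phi -140.6 yaw-90 -142.36 Ftan(resist cw +) 14.1 Frad -3.5 fz 1.0 M [-1.53 -2.16 -0.  ] gap 8.94
```

Emit:
arm_command([
  [0.05, [-0.1, 0, 0], 0.012],
  [0.05, [0, 0, 0], 0],
])

```text
clock: 9.28
eef_pos: [508.9, 81.3, 206.7]
eef_rot: [-3.141, -0.004, -0.925]
wrist_force: [14.2, -11.3, 0.3]
finger_gap: 8.9
```

```bash
python3 st.py
```

```text
t 9.28 pos [508.9  81.3 206.7] r 79.7 phi -140.84 yaw-90 -142.98 Ftan(resist cw +) 17.5 Frad -4.5 fz 0.3 M [-2.01 -2.54  0.02] gap 8.92
```

The free clicks resisted with under 4 N. Here, at the 8th click, the resistance rises to 17.5 N, so this is the touch. I'll back off five clicks, 60°, from here.

Emit:
arm_command([
  [0.05, [0.42, -0.01, 0], -0.0524],
  [0.05, [0.42, -0.01, 0], -0.0524],
  [0.05, [0.42, -0.01, 0], -0.0524],
  [0.05, [0.42, -0.01, 0], -0.0524],
  [0.05, [0.14, 0, 0], -0.0175],
])

```text
clock: 9.7
eef_pos: [520.4, 69.3, 206.5]
eef_rot: [3.141, 0.0, -0.693]
wrist_force: [1.9, 0.3, 6.0]
finger_gap: 9.1
```

```bash
python3 st.py
```

```text
t 9.7 pos [520.4  69.3 206.5] r 80.1 phi -128.95 yaw-90 -129.72 Ftan(resist cw +) 1.2 Frad -1.4 fz 6.0 M [ 0.01 -0.53 -0.13] gap 9.08
```

Emit:
arm_command([
  [0.05, [0.42, -0.01, 0], -0.0524],
  [0.05, [0.42, -0.01, 0], -0.0524],
  [0.05, [0.42, -0.01, 0], -0.0524],
  [0.05, [0.42, -0.01, 0], -0.0524],
  [0.05, [0, 0, 0], 0],
])

```text
clock: 10.12
eef_pos: [534.3, 59.9, 206.5]
eef_rot: [3.141, 0.0, -0.483]
wrist_force: [2.9, -0.6, 6.3]
finger_gap: 9.4
```

```bash
python3 st.py
```

```text
t 10.12 pos [534.3  59.9 206.5] r 80.4 phi -116.88 yaw-90 -117.7 Ftan(resist cw +) 2.8 Frad -0.8 fz 6.3 M [-0.06 -0.55 -0.07] gap 9.39
```

Emit:
arm_command([
  [0.05, [0.42, -0.01, 0], -0.0524],
  [0.05, [0.42, -0.01, 0], -0.0524],
  [0.05, [0.42, -0.01, 0], -0.0524],
  [0.05, [0.42, -0.01, 0], -0.0524],
  [0.05, [0, 0, 0], 0],
])

```text
clock: 10.53
eef_pos: [549.8, 53.7, 206.5]
eef_rot: [3.141, 0.0, -0.274]
wrist_force: [2.9, -1.0, 6.5]
finger_gap: 9.0
```

```bash
python3 st.py
```

```text
t 10.53 pos [549.8  53.7 206.5] r 80.7 phi -104.98 yaw-90 -105.69 Ftan(resist cw +) 3.0 Frad 0.2 fz 6.5 M [-0.05 -0.47 -0.  ] gap 8.96
```

Emit:
arm_command([
  [0.05, [0.42, -0.01, 0], -0.0524],
  [0.05, [0.42, -0.01, 0], -0.0524],
  [0.05, [0.42, -0.01, 0], -0.0524],
  [0.05, [0.42, -0.01, 0], -0.0524],
  [0.05, [0, 0, 0], 0],
])

```text
clock: 10.95
eef_pos: [566.3, 50.8, 206.5]
eef_rot: [3.142, 0.0, -0.064]
wrist_force: [1.7, -0.7, 6.8]
finger_gap: 9.1
```

```bash
python3 st.py
```

```text
t 10.95 pos [566.3  50.8 206.5] r 80.9 phi -93.08 yaw-90 -93.67 Ftan(resist cw +) 1.7 Frad 0.6 fz 6.8 M [-0.05 -0.51  0.  ] gap 9.09
```

Emit:
arm_command([
  [0.05, [0.42, -0.01, 0], -0.0524],
  [0.05, [0.42, -0.01, 0], -0.0524],
  [0.05, [0.42, -0.01, 0], -0.0524],
  [0.05, [0.46, -0.01, 0], -0.057],
  [0.05, [0, 0, 0], 0],
])

```text
clock: 11.37
eef_pos: [583.4, 51.6, 206.5]
eef_rot: [-3.141, 0.001, 0.151]
wrist_force: [0.9, 1.8, 6.5]
finger_gap: 9.1
```

```bash
python3 st.py
```

```text
t 11.37 pos [583.4  51.6 206.5] r 81.0 phi -80.96 yaw-90 -81.37 Ftan(resist cw +) 1.2 Frad -1.6 fz 6.5 M [ 0.06 -0.19  0.01] gap 9.12
```

Emit:
arm_command([
  [0.4, [0, 0, 0], 0],
  [0.4, [0, 0, 0], 0],
  [0.4, [0, 0, 0], 0],
  [0.4, [0, 0, 0], 0],
  [0.4, [0, 0, 0], 0],
])

```text
clock: 11.78
eef_pos: [583.0, 51.6, 206.1]
eef_rot: [-3.142, 0.001, 0.146]
wrist_force: [0.7, 0.1, -0.1]
finger_gap: 36.4
```

Emit:
arm_command([
  [0.4, [0, 0, -1.5], 0],
  [0.4, [0, 0, -2.5], 0],
  [0.4, [0, 0, -2.5], 0],
  [0.4, [0, 0, -2.5], 0],
  [0.4, [0, 0, 0], 0],
])

```text
clock: 12.2
eef_pos: [584.1, 51.7, 301.6]
eef_rot: [3.141, -0.007, 0.146]
wrist_force: [0.1, -1.1, 0.2]
finger_gap: 37.7
```

Emit:
arm_command([
  [0.4, [-2.0, 3.1, 0], 0],
  [0.4, [-2.0, 3.1, 0], 0],
  [0.4, [-2.0, 3.1, 0], 0],
  [0.4, [-2.0, 3.1, 0], 0],
  [0.4, [-2.0, 3.1, 0], 0],
])

```text
clock: 12.62
eef_pos: [505.5, -117.4, 295.9]
eef_rot: [-3.141, 0.001, 0.146]
wrist_force: [0.7, -0.9, -0.8]
finger_gap: 37.7
```

Emit:
arm_command([
  [0.4, [-2.0, 3.1, 0], 0],
  [0.4, [-2.0, 3.1, 0], 0],
  [0.4, [-2.0, 3.1, 0], 0],
  [0.4, [-2.0, 3.1, 0], 0],
  [0.4, [-2.0, 3.1, 0], 0],
])

```text
clock: 13.03
eef_pos: [429.0, -285.4, 296.1]
eef_rot: [-3.141, 0.0, 0.146]
wrist_force: [-0.2, 0.2, -0.2]
finger_gap: 37.3
```

Emit:
arm_command([
  [0.4, [-2.0, 3.1, 0], 0],
  [0.4, [-2.0, 3.1, 0], 0],
  [0.4, [0, 0, 0], 0],
])

```text
clock: 13.28
eef_pos: [396.9, -355.4, 295.4]
eef_rot: [-3.141, 0.002, 0.141]
wrist_force: [-0.3, 0.9, 0.2]
finger_gap: 37.5
```

Run:
```python
from h import *
for n in ("top","side"):
    p,d=manip.camera(n);cv2.imwrite(f"pics/{n}2.png",p[:,:,::-1]);np.savez(f"{n}2.npz",p=p,d=d)
V,U=np.mgrid[0:384,0:512];c=C["top"];R=np.array(c["R"]);t=np.array(c["t"])
for i in (0,2):
    T=np.load(f"top{i}.npz");p,d=T["p"],T["d"]
    W=(np.stack([(U-c["cx"])/c["fx"]*d,(V-c["cy"])/c["fy"]*d,d],-1)-t)@R;z=W[...,2]
    m=(z>214)&(z<245)&(np.hypot(W[...,0]-570.7,W[...,1]-131.6)>101)&(np.hypot(W[...,0]-570.7,W[...,1]-131.6)<128)
    u,v=U[m].mean(),V[m].mean();X=onz("top",u,v,223);e=X[:2]-[570.7,131.6]
    print(i,m.sum(),u,v,X,np.hypot(*e),np.degrees(np.arctan2(e[1],e[0])))
    for nm,bx in (("mug",(280,330,170,230)),("tumbler",(120,170,100,165)),("hopper",(240,310,230,300))):
        mm=(U>bx[0])&(U<bx[1])&(V>bx[2])&(V<bx[3])&(z>15)&(z<130); print(nm,W[mm].mean(0).round(1))
```

```text
0 97 243.91752577319588 158.01030927835052 [650.79893797  52.37615995 223.        ] 112.65991610417788 -44.68529977936927
mug [582.5 -85.2  63.9]
tumbler [745.7 297.   70.8]
hopper [432.  -14.4  72.6]
2 97 260.16494845360825 187.43298969072166 [588.68622265  20.32246561 223.        ] 112.72175417959834 -80.81846718806976
mug [582.7 -85.5  63.5]
tumbler [745.7 297.   70.8]
hopper [432.2 -14.3  72.6]
```

View pics/top2.png

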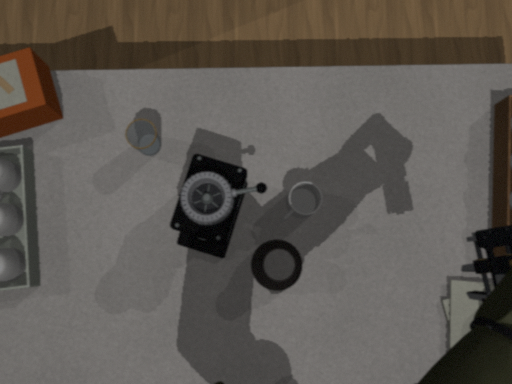

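The lever knob has moved from (244,158) to (260,187). That is a net 36.1° clockwise, or 3 clicks (8 finer, 5 back). The mug, tumbler and hopper haven't moved, and the gripper is clear.

```bash
python3 -c "
from cell import manip
print(manip.sign_off())"
```

```text
the job is handed in; nothing more can be done
None
```

The grinder is set five clicks coarser than the burr touch, and I handed the job in at about 13.4 s of the 61 s allowed.

- **Finding the touch:** I gripped the lever rod and turned the collar clockwise one click at a time. Free clicks resisted with under about 4 N. At the 8th click the collar came up firm, at 14 N and then 17.5 N, about 1° past the touch, and I stopped there.
- **Backing off:** I turned it 60° counter-clockwise from the touch, released the lever and moved the arm clear.
- **Last checks:** In the top view the lever went from -44.7° to -80.8°. That is 36.1° clockwise overall, matching 8 clicks finer minus 5 back. The mug, tumbler and hopper were where they started, to within about 0.5 mm.
- **Small disagreement:** While turning, a residual sideways force of 1 to 3 N made each click's exact centre uncertain by about 1°. The picture taken after release settled it, and no check failed.

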